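Vibration reading at idle on a reducer bearing

TASK

First turn the speed lever on top of the grey gear unit to its idle mark, the one long raised mark among the short ones. Then take the vibration pen out of its wooden holder and hold its tip on the middle of the round steel stud on the bearing housing, the pen square to the stud's sloping face, pressing lightly so that the sprung tip is pushed in about halfway. The job ends in that position: finish while still holding the pen there, with the lever left at idle and the other objects left where they lie.

Things in the scene. Friction and masses are not known exactly. Their poses are not given: they have to be found in the camera images.
- drive: grey gear unit, fixed: base plate 130 (x) x 200 (y) x 12 mm; on its +y half a gear case, top at 90 mm, with the speed lever; on its -y half a bearing housing, a drum 72 mm across lying along y, top at 86 mm, carrying the stud; a shaft end sticks out 10 mm past the plate at -y. Origin: centre of the plate's underside, on the worktop; x away from the robot at yaw 0, z up
- lever (a joint): speed lever angle, rad, about an upright axis, growing anticlockwise from above. At q the knob lies from the hinge along (-cos q, -sin q) of the unit's frame. Idle mark (raised steel bar 54 x 4 mm on the fan-shaped plate, pointing away from the hinge): 0.35. Short 9 mm marks: -0.65, -0.40, -0.15, 0.10, 0.60. Stops -0.75, 0.75. Starts -0.6 to -0.05. Stays where left; 2 N at the knob turns it
- lever_knob (a point): centre of the lever's upright black knob, 22 mm diameter and 32 mm high, its top 140 mm and its foot 108 mm above the worktop; 70 mm from the hinge axis. This point is 126 mm above the worktop; the steel arm, 12 mm wide, runs from below the knob to the hinge with its upper side at 104 mm
- lever_hinge (a point): point on the lever's upright hinge axis, at the height of the knob's centre
- stud: the steel measuring stud, 18 mm diameter, fixed on the upper front of the bearing housing. Origin: the centre of its flat end face, 91 mm above the worktop; z is the outward normal of the face, which leans 20 degrees from vertical towards the unit's front (its -x side)
- holder: wooden holder block 60 x 60 x 56 mm, fixed to the worktop, with a round hole of 23 mm diameter and 51 mm depth in the middle of its top. Origin: centre of its underside; z up. A steel drawer unit 150 mm high, part of the furniture, stands beyond it, its front at x = 0.52 and its right-hand side at y = 0.025: carry the pen's tip over it or round it
- pen: vibration pen, 0.1 to 0.16 kg, upright in the holder's hole: grey flat body 32 (x) x 20 (y) x 90 mm on a black flange (36 mm across, 6 mm thick) resting on the holder's top; below, a steel nose 18 mm thick, 30 mm long, and the sprung tip. Origin: centre of the flange's underside; z along the pen, away from the tip; body from z = 6 to 96 mm. Best taken across its 20 mm (y) at z = 65 to 80 mm
- pen_tip (a point): end of the pen's sprung tip, a steel pin of 6 mm diameter with a round end, on the pen's axis 46 mm below its origin when not pressed; moves towards the pen when pressed
- pen_plunger (a joint): how far the pen's sprung tip is pushed in, in m: 0 free, 0.012 fully in (a hard stop). It starts to move at about 1.2 N and takes 0.4 N more for each mm, 3.6 N at halfway (0.006)
- bearing: bystander: ball bearing lying on the worktop, a ring 52 mm diameter, 15 mm high; origin under its centre
- collar: bystander: light grey steel spacer ring, 49 mm diameter, 30 mm high; origin under its centre
- packing_block: bystander: small timber packing block 50 x 70 x 18 mm; origin under its centre
Things that resemble listed ones, but are neither listed nor needed, are in the scene too. Several things have the shape of the pen; the one meant has the colours described above.

How it is judged (in metres and radians):
On the way, in this order (a step that is already met when the one before it is completed fails the run):
1. the lever is at the idle mark, at rest, while the pen still stands in its holder (value of joint lever between 0.27 and 0.43 rad and velocity of joint lever between -0.05 and 0.05 rad/s and distance between pen and holder below 0.065 m), for 0.2 s.
2. the pen is lifted clear of its holder (z of pen_tip in the frame of holder above 0.058 m and contact force between pen and holder below 0.05 N and contact force between pen and the fingers above 0.5 N), for 0.1 s.
At the end, for the whole second after the job is handed in: lever within 0.08 rad of idle (0.35); pen held still by the fingers, off the holder, tip within 7 mm of the stud centre, axis within 0.17 rad of its normal, tip pushed in 2.5 to 9.5 mm, 1 to 7.5 N on the stud; the three bystanders within 30 mm of their start (value of joint lever between 0.27 and 0.43 rad and distance between pen_tip and stud below 0.007 m and angle between the z axis of pen and the z axis of stud, either way round below 0.17 rad and contact force between pen and stud between 1 and 7.5 N and value of joint pen_plunger between 0.0025 and 0.0095 m and linear speed of pen below 0.02 m/s and contact force between pen and the fingers above 0.5 N and contact force between pen and holder below 0.05 N and distance of each of bearing, collar, packing_block from where it was at the start of the episode below 0.03 m); the arm keeps its last pose, push and grip.
It fails at once if the pen is pushed hard against the gear unit (over 20 N) (contact force between pen and drive above 20 N).
It fails at once if a bystander is displaced by more than 30 mm (distance of any of bearing, collar, packing_block from where it was at the start of the episode above 0.03 m).
It also fails if it takes over 53 s, if anything falls off the work surface, if the arm or the gripper's body presses on something with over 40 N, if the wrist force passes 120 N, or if a joint passes its speed limit or range.

ROBOT

A 6-joint arm with a two-finger parallel gripper is mounted at the origin on the work surface; the furniture and walls round the work are solid. World frame = base frame: x ahead of the robot, y to its left, z up, the work surface at z = 0. Lengths are in mm, angles in rad, forces in N, time in s.
With the tool pointing down it reaches from about 300 to 850 mm from the base axis. Payload 5.4 kg.
Tool frame: the origin (TCP) lies midway between the tips of the shut fingers; the grasp point (between the pads) lies 19 mm behind it (robot.grasp_offset is the z of the grasp point in the tool frame, in mm); z points along the fingers, y is the line along which they close (so a half turn about z gives the same grasp; the last joint's range is limited). The gripper opens to 85 mm and grips with 20 to 120 N. Pads are 22 mm wide; open, the fingers measure 114 mm over their backs; the gripper's body (76 mm by 85 mm) begins 54 mm behind the grasp point. The pads swing forward as they close: fully open they stand 13 mm farther back than shut.
Start: joints at [-0.21, 0.158, 1.597, -0, 1.386, -0.21], TCP at [574.984, -0.018, 231.299] pointing down, gripper open.
Joint ranges: [-2.91, 2.91], [-0.94, 2.29], [0.18, 2.7], [-1.29, 4.43], [0.17, 2.64], [-3, 3]. Speed limits (rad/s): [2.57, 2.57, 3.14, 3.14, 3.14, 3.14].

INTERFACE

Orientations are given as a unit quaternion [x, y, z, w].
In Python, from rig import robot gives the robot as it stands.
- The arm moves only by the shell command python3 -m jog 'ROWS' [OPENING]. ROWS is JSON, a list of rows, each a list of 6 numbers: the shift along the tool's x, y, z in m, then the turn, a rotation vector about the tool's x, y, z in degrees. A call has 1 to 10 rows; each row is the pose to reach, as a shift and turn from the pose commanded when the call began, along the tool's axes at that moment; what a row does not reach only later rows make up. A row lasts 1/10 s, in which the tool goes at most 50 mm and 8.59 degrees, less where a joint would pass 70% of its speed; a pose out of reach is approached as far as the arm can. A call with a gripper value outside its range is refused whole. OPENING is the opening, from -1 (shut) to 1 (fully open), set as the call begins (- or left out, the last holds). The fingers move at their own pace and stop on an object; the grip force is fixed at half the most. Time passes only in rows, so rows that repeat a pose let the fingers close. It gives the time, the measured TCP pose, the force, the opening and the grip force at its end, in the units of the state.
- robot.sense(): the state, without advancing time (a new reading comes with each control period).
- robot.grab_frame(name): name is "scene" or "side" or "wrist"; returns a dict with "color" (400x640x3 uint8, red, green, blue), "fx", "fy", "cx", "cy" (pixels), "xyz" and "rotation" of the camera in the world. Camera axes: x right, y up, looking along -z (the intrinsics and any distortion apply to the point x, -y, -z); pixel columns grow to the right and rows downward; lengths in mm; the calibration is good to about 2 mm. A picture is of the moment at which its call begins. There is no depth.
- robot.job_done(): hands the job in; it is judged then, once.
The state is a dict: "time": time; "joints": joint angles; "joint_vel": joint speeds; "tau": joint torques, N m; "tool_pos": TCP position; "orientation": TCP orientation; "force": force on the tool from outside, world axes, zero at the start; "moment": the same for the moment, N m; "grip_width": finger opening in mm; "gripper_force": force on a finger pad.
Only numpy, scipy, OpenCV 4.12 (cv2) and the standard library are available. Lean on these libraries where they do the work, as an engineer would, in place of code of your own. Each camera call takes 0.05 s, during which the arm holds its last target. There are 200 camera calls.

## Working session

There is one attempt and no reset: what is moved stays moved. The work goes in short steps, Python scripts to look and compute and a shell command to move; the robot and the scene stay as the last step left them, time stands still between calls to the robot, and variables do not carry over. Pictures are saved under pics/ and viewed, at most 10 in all, crops included, and the job is handed in when it is done.

```bash
mkdir -p pics; ls; cat > h.py <<'E'
import numpy as np, cv2
from rig import robot
from scipy.spatial.transform import Rotation as R
def grab(n,f):
    d=robot.grab_frame(n); cv2.imwrite(f"pics/{f}.png",cv2.cvtColor(d["color"],cv2.COLOR_RGB2BGR)); np.save(f"pics/{f}.npy",d,allow_pickle=True); return d
def load(f): return np.load(f"pics/{f}.npy",allow_pickle=True).item()
def rot(d):
    r=np.array(d["rotation"],float); return r if r.shape==(3,3) else R.from_quat(r).as_matrix()
def ray(d,u,v):
    w=rot(d)@np.array([(u-d["cx"])/d["fx"],-(v-d["cy"])/d["fy"],-1]); return np.array(d["xyz"],float),w/np.linalg.norm(w)
def onz(d,u,v,z):
    o,w=ray(d,u,v); return o+w*(z-o[2])/w[2]
def proj(d,p):
    c=rot(d).T@(np.array(p,float)-d["xyz"]); return d["cx"]-d["fx"]*c[0]/c[2], d["cy"]+d["fy"]*c[1]/c[2]
def tri(*l):
    A=0;b=0
    for d,u,v in l:
        o,w=ray(d,u,v);M=np.eye(3)-np.outer(w,w);A=A+M;b=b+M@o
    return np.linalg.solve(A,b)
E
python3 - <<'E'
from h import *
a=[]
for n in ("scene","side","wrist"):
    d=grab(n,n+"0"); print(n,{k:v for k,v in d.items() if k!="color"})
s=robot.sense();print(s, robot.grasp_offset)
E
```

```text
pics
scene {'fx': 498.3018163611559, 'fy': 498.3018163611559, 'cx': 314.460024786914, 'cy': 196.86612867723915, 'xyz': array([   2.17693819, -546.08184889,  807.50267648]), 'rotation': array([ 0.36357581, -0.1389713 , -0.30401416,  0.86952573])}
side {'fx': 429.9905078299625, 'fy': 429.9905078299625, 'cx': 320.40554359971134, 'cy': 204.59007764133025, 'xyz': array([332.58416505, 639.87697432, 704.43144348]), 'rotation': array([-0.05693513,  0.3873295 ,  0.91222647, -0.12073574])}
wrist {'fx': 294.02343314419585, 'fy': 294.02343314419585, 'cx': 319.6145150121129, 'cy': 201.9460047286285, 'xyz': array([574.69554048,  65.96494947, 373.13491816]), 'rotation': array([-1.31215030e-01,  7.53181549e-04,  1.49426023e-04,  9.91353633e-01])}
{'time': 0.15, 'joints': array([-2.10132981e-01,  1.58931663e-01,  1.59795608e+00, -2.39872767e-05,
        1.38619757e+00, -2.10134296e-01]), 'joint_vel': array([-9.06725278e-05, -2.02715753e-03, -4.09246233e-03,  1.05713697e-03,
        7.93548787e-05,  4.60548418e-04]), 'tau': array([-2.14565043e-04, -3.96382570e+01, -3.31784391e+01, -3.73612720e-04,
        5.52137004e-03,  3.93964319e-05]), 'tool_pos': array([5.74528973e+02, 5.29905563e-02, 2.30521130e+02]), 'orientation': array([ 7.07104556e-01,  7.07108612e-01, -4.15938433e-04, -6.19796110e-04]), 'force': array([-0.43340327,  1.02891934, -0.24510634]), 'moment': array([ 0.01922075, -0.01147078,  0.03792696]), 'gripper_force': 0.0, 'grip_width': 85.68958415933808} -18.700000000000003
```

View pics/scene0.png

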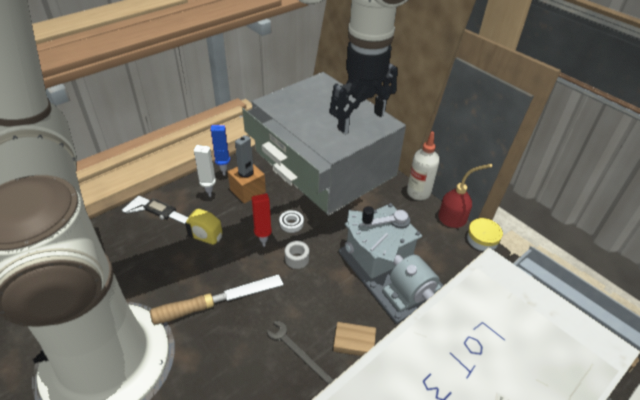

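View pics/side0.png

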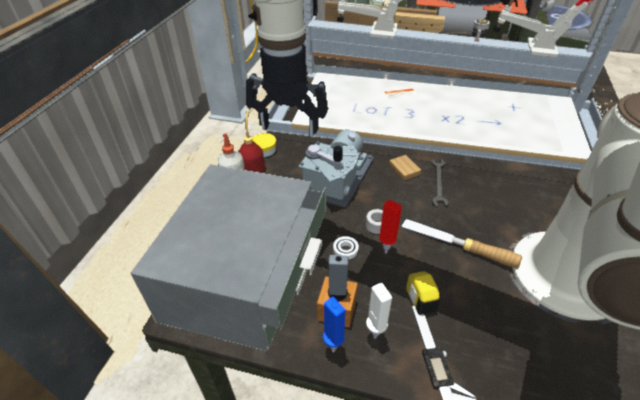

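Scene view: the grey pen stands in the wooden holder at about (244,158), with the holder at (247,185). The lookalikes are blue (220,145), white (205,170) and red (262,218). The grey body, black flange and wooden holder fit only the first. The drive is at (385,255), with its knob at (368,215). In the side view the pen is at (338,272) and the knob at (338,153). I'll confirm these in an enlarged crop.

```bash
python3 - <<'E'
from h import *
a=load("scene0");b=load("side0")
c=lambda d,x,y,w,h:cv2.resize(d["color"][y:y+h,x:x+w,::-1],(400,300),interpolation=cv2.INTER_CUBIC)
m=np.vstack([np.hstack([c(a,330,195,120,90+0),c(b,285,120,100,75)]),np.hstack([c(a,195,125,100,75),c(b,300,245,100,75)])])
cv2.imwrite("pics/crop1.png",m)
print("knob",tri((a,368,212),(b,338,152)),onz(a,368,212,140))
print("pen top",tri((a,244,143),(b,338,260)),onz(a,244,143,152))
E
```

```text
knob [ 504.74262625 -107.68821109  129.24644107] [ 498.86650483 -114.4148344   140.        ]
pen top [429.1601404  198.57449822 141.92308237] [422.55580649 187.28198567 152.        ]
```

View pics/crop1.png

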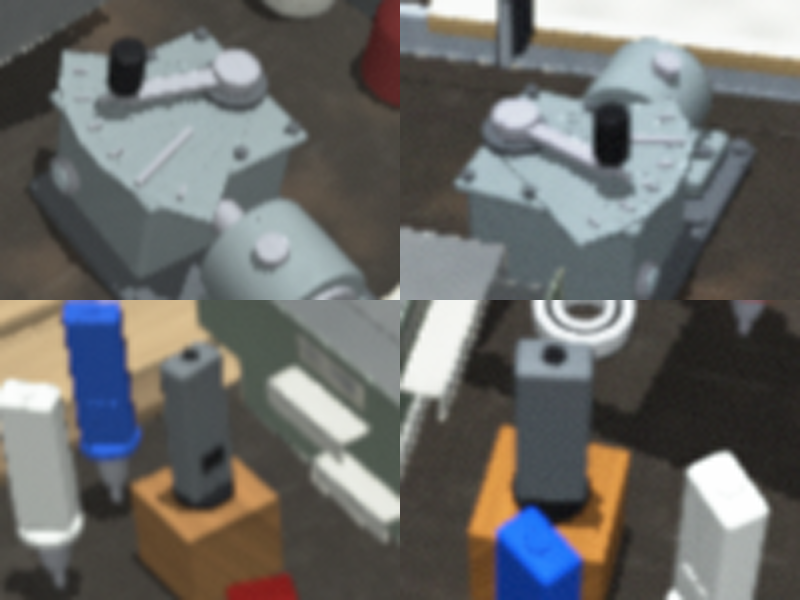

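View pics/wrist0.png

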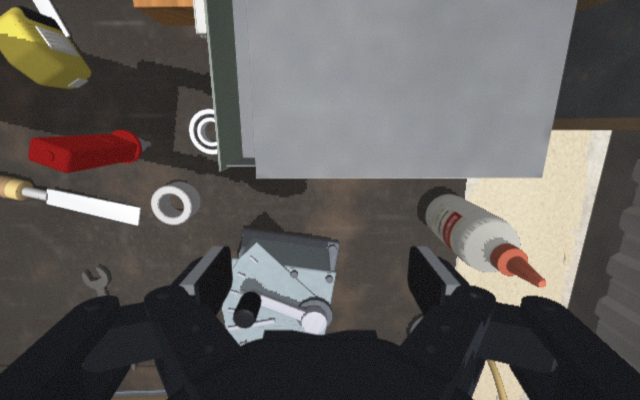

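The crops confirm the grey-bodied pen with its black flange in the wooden holder; the blue and white ones stand nearby. On the gear unit the knob, hinge cap, long idle bar and stud are all visible, so I'll triangulate them.

```bash
python3 - <<'E'
from h import *
a=load("scene0");b=load("side0");w=load("wrist0")
np.set_printoptions(precision=1,suppress=True)
def show(n,p,q,z):
    print(n,tri((a,*p),(b,*q)),onz(a,*p,z),onz(b,*q,z))
show("knob top",(368.1,208.5),(337.75,147),140)
show("hinge cap",(401.4,215.5),(313.75,148),115)
show("stud",(411,268.5),(351.7,136.5),91)
show("pen top",(245,138.2),(338.7,258.7),152)
print("wrist knob",onz(w,247,297,140),"hinge",onz(w,316,312,115))
# idle bar in scene
for p in((137,182),(190,130)): print(onz(a,330+p[0]/3.333,195+p[1]/3.333,92))
# base plate corner of holder top in scene crop
for p in((133,492),(190,540),(280,495),(232,455)): print("holder",onz(a,195+p[0]/4,125+(p[1]-300)/4,56))
for p in((505,428),(630,450)): print("holderS",onz(b,300+(p[0]-400)/4,245+(p[1]-300)/4,56))
# pen top corners
for p in((163,370),(183,383),(217,355),(190,345)): print("pentop",onz(a,195+p[0]/4,125+(p[1]-300)/4,152))
for p in((515,343),(518,375),(590,378),(590,345)): print("pentopS",onz(b,300+(p[0]-400)/4,245+(p[1]-300)/4,152))
E
```

```text
knob top [ 504.4 -108.5  141. ] [ 505.3 -107.8  140. ] [ 504.6 -109.8  140. ]
hinge cap [ 569.2 -139.1  105. ] [ 562.  -144.8  115. ] [ 564.5 -125.5  115. ]
stud [ 499.3 -232.5   87.1] [ 498.8 -234.1   91. ] [ 496.6 -225.5   91. ]
pen top [430.5 200.8 150.7] [433.3 199.9 152. ] [427.1 203.5 152. ]
wrist knob [509.  -85.5 140. ] hinge [ 570.7 -118.9  115. ]
[ 471.8 -158.    92. ]
[ 522.9 -148.8   92. ]
holder [395.7 224.5  56. ]
holder [399.2 171.2  56. ]
holder [459.9 171.6  56. ]
holder [458.  217.1  56. ]
holderS [455.6 175.6  56. ]
holderS [397.3 172.8  56. ]
pentop [409.7 199.3 152. ]
pentop [412.  183.6 152. ]
pentop [439.5 192.8 152. ]
pentop [432.9 208.8 152. ]
pentopS [444.4 201.7 152. ]
pentopS [439.  217.5 152. ]
pentopS [410.5 211.5 152. ]
pentopS [414.3 194.8 152. ]
```

```bash
python3 -m jog '[[-0.03,-0.02,0.0,0,0,-8.5],[-0.06,-0.04,0.0,0,0,-17],[-0.09,-0.055,0.0,0,0,-25.5],[-0.1085,-0.07,0.0,0,0,-34],[-0.1085,-0.07,0.0,0,0,-42.5],[-0.1085,-0.07,0.0,0,0,-51],[-0.1085,-0.07,0.0,0,0,-59.5],[-0.1085,-0.07,0.0,0,0,-68],[-0.1085,-0.07,0.0,0,0,-76.5],[-0.1085,-0.07,0.0,0,0,-85]]' 0; python3 -m jog '[[0,0,0,0,0,-5],[0,0,0,0,0,-5]]'
python3 - <<'E'
from h import *
s=robot.sense();print(s["tool_pos"],R.from_quat(s["orientation"]).as_matrix().round(3),s["joints"].round(2),s["grip_width"])
d=grab("wrist","w1")
E
```

```text
time: 1.15
tool_pos: [504.7, -108.4, 230.9]
orientation: [0.041, 0.999, 0.0, -0.0]
force: [-0.0, -0.8, -0.2]
grip_width: 42.5
gripper_force: 0.0
time: 1.35
tool_pos: [504.7, -108.4, 231.0]
orientation: [-0.0, 1.0, 0.0, -0.0]
force: [-0.4, -0.2, 0.1]
grip_width: 42.5
gripper_force: 0.0
[ 504.74885555 -108.41875598  230.96115963] [[-1.    -0.    -0.001]
 [-0.     1.     0.   ]
 [ 0.001  0.    -1.   ]] [-0.45  0.01  1.76 -0.    1.38 -2.02] 42.496825727733196
```

View pics/w1.png

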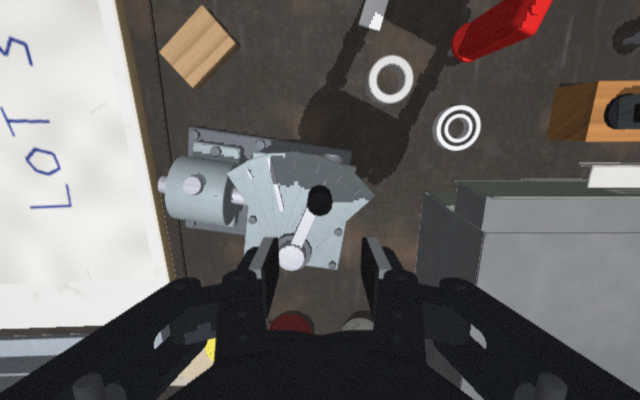

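Knob top at about (320,196), stud face (192,184), hinge cap (291,257), and idle bar from (276,162) to (282,209).

```bash
python3 - <<'E'
from h import *
np.set_printoptions(precision=1,suppress=True)
w=load("w1");a=load("scene0");b=load("side0")
g=w["color"].astype(int)
m=(g[170:225,295:345].max(2)<45).astype(np.uint8); y,x=np.nonzero(m); print("black px",x.min()+295,x.max()+295,y.min()+170,y.max()+170)
print("knob",onz(w,320,196,140),tri((w,320,196),(a,368.1,208.5),(b,337.75,147)))
print("hinge",onz(w,291,258,115),tri((w,291,258),(a,401.4,215.5),(b,313.75,148)))
print("stud",onz(w,192,184,91),tri((w,192,184),(a,411,268.5),(b,351.7,136.5)))
print("bar",onz(w,276,162,92),onz(w,283,209,92))
# plate edges: base plate long side at -x (top in image)
for p in((189,129),(350,154)): print("plate corner",onz(w,*p,12))
E
```

```text
black px 308 331 186 214
knob [ 497.  -107.9  140. ] [ 501.6 -108.4  141.2]
hinge [ 564.5 -135.7  115. ] [ 569.3 -138.1  105. ]
stud [ 497.  -233.3   91. ] [ 498.6 -233.4   87.6]
bar [ 475.3 -150.    92. ] [ 522.2 -144.8   92. ]
plate corner [ 446.2 -264.3   12. ]
plate corner [475.8 -71.2  12. ]
```

```bash
python3 -m jog '[[0.003,0,0.03,0,0,0],[0.003,0,0.06,0,0,0],[0.003,0,0.085,0,0,0],[0.003,0,0.1,0,0,0],[0.003,0,0.113,0,0,0],[0.003,0,0.113,0,0,0],[0.003,0,0.113,0,0,0]]' 0; python3 -m jog '[[0,0,0,0,0,0],[0,0,0,0,0,0],[0.002,-0.006,0,0,0,0],[0.0035,-0.012,0,0,0,0],[0.0045,-0.018,0,0,0,0],[0.005,-0.024,0,0,0,0],[0.005,-0.030,0,0,0,0],[0.005,-0.036,0,0,0,0],[0.004,-0.043,0,0,0,0],[0.004,-0.043,0,0,0,0]]' -0.3; python3 -m jog '[[0,0,0,0,0,0],[0,0,0,0,0,0],[0,0,0,0,0,0],[0,0,0,0,0,0]]' -0.6
python3 - <<'E'
from h import *
grab("side","s2");grab("scene","c2")
a=load("c2")["color"][185:290,320:460,::-1];b=load("s2")["color"][110:215,270:410,::-1]
cv2.imwrite("pics/crop2.png",np.hstack([cv2.resize(a,(400,300),interpolation=2),cv2.resize(b,(400,300),interpolation=2)]))
E
```

```text
time: 2.1
tool_pos: [502.3, -108.7, 118.8]
orientation: [0.0, 1.0, -0.0, 0.0]
force: [-0.2, 0.8, 0.1]
grip_width: 42.7
gripper_force: 0.0
time: 3.1
tool_pos: [498.5, -153.0, 118.6]
orientation: [0.001, 1.0, -0.001, 0.001]
force: [0.6, 1.0, -0.1]
grip_width: 29.9
gripper_force: 0.0
time: 3.5
tool_pos: [498.7, -152.2, 119.0]
orientation: [-0.0, 1.0, -0.001, 0.001]
force: [-0.1, -3.3, 2.6]
grip_width: 19.7
gripper_force: 58.7
```

View pics/crop2.png

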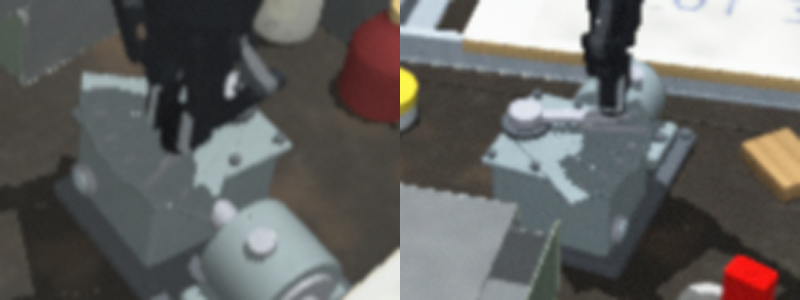

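The lever has turned and is gripped near the bar. I'll release, lift and check it from the wrist camera.

```bash
python3 -m jog '[[0,0,0,0,0,0],[0,0,0,0,0,0],[0,0,-0.03,0,0,0],[0,0,-0.07,0,0,0],[0,0,-0.11,0,0,0],[0,0.02,-0.11,0,0,0],[0,0.04,-0.11,0,0,0],[0,0.04,-0.11,0,0,0]]' 0
python3 - <<'E'
from h import *
np.set_printoptions(precision=1,suppress=True)
grab("wrist","w3");d=load("w3")["color"][130:280,140:380,::-1]
cv2.imwrite("pics/crop3.png",cv2.resize(d,(800,500),interpolation=2))
E
```

```text
time: 4.4
tool_pos: [497.6, -109.4, 228.0]
orientation: [-0.001, 1.0, 0.001, -0.0]
force: [-0.3, -0.7, -0.7]
grip_width: 42.9
gripper_force: 0.0
```

View pics/crop3.png

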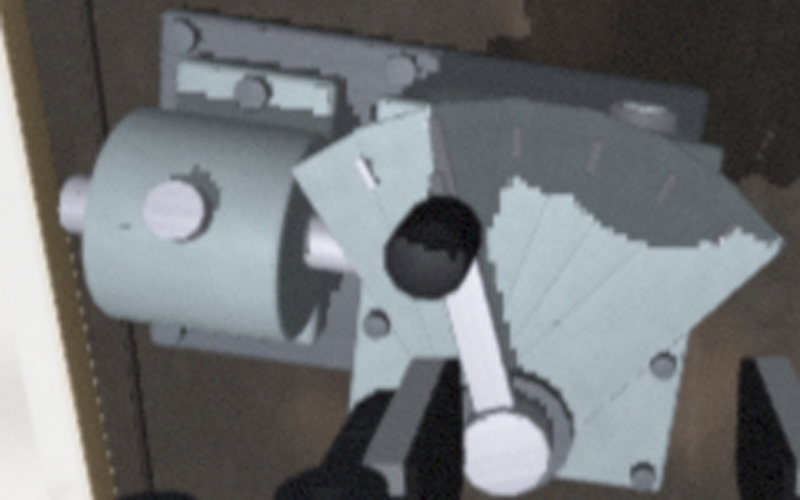

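```bash
python3 - <<'E'
from h import *
np.set_printoptions(precision=1,suppress=True)
w=load("w3")
P=lambda x,y,z:onz(w,140+x*.3,130+y*.3,z)
def ang(n,o,i): d=i-o; print(n,o,i,np.arctan2(d[1],d[0]).round(3))
ang("armL",P(449,298,104),P(471,400,104)); ang("armR",P(476,272,104),P(511,400,104))
ang("bar",P(435,113,92),P(446,190,92))
ang("knobtop-hinge",P(428,262,140),P(507,452,116))
ang("plate(+pi/2)",P(163,12,12),P(707,93,12))
ang("bar outer-hinge",P(435,113,92),P(507,452,116))
print("stud",P(175,210,91))
# small marks
for p in((368,172),(515,142),(595,157),(667,186)): ang("mark",P(*p,91),P(507,452,116))
E
```

```text
armL [ 521.1 -151.9  104. ] [ 552.7 -146.6  104. ] 0.166
armR [ 513.3 -144.   104. ] [ 552.7 -134.8  104. ] 0.228
bar [ 469.7 -155.8   92. ] [ 492.1 -153.5   92. ] 0.102
knobtop-hinge [ 499.8 -151.   140. ] [ 563.3 -135.2  116. ] 0.244
plate(+pi/2) [ 444.7 -264.5   12. ] [472.9 -69.6  12. ] 1.427
bar outer-hinge [ 469.7 -155.8   92. ] [ 563.3 -135.2  116. ] 0.216
stud [ 498.4 -233.3   91. ]
mark [ 487.  -176.1   91. ] [ 563.3 -135.2  116. ] 0.492
mark [ 478.1 -133.2   91. ] [ 563.3 -135.2  116. ] -0.023
mark [ 482.4 -110.2   91. ] [ 563.3 -135.2  116. ] -0.299
mark [490.9 -89.2  91. ] [ 563.3 -135.2  116. ] -0.565
```

The lever sits at about q = 0.34–0.38, which is good for idle. Next is the pen.

```bash
python3 -m jog '[[0.005,0.03,0,0,0,0],[0.015,0.07,0,0,0,0],[0.03,0.115,0,0,0,0],[0.045,0.16,0,0,0,0],[0.055,0.205,0,0,0,0],[0.064,0.245,0,0,0,0],[0.067,0.28,0,0,0,0],[0.067,0.31,0,0,0,0],[0.067,0.31,0,0,0,0],[0.067,0.31,0,0,0,0]]' 0.3
python3 - <<'E'
from h import *
grab("wrist","w4");d=load("w4")["color"][100:300,180:460,::-1]
cv2.imwrite("pics/crop4.png",cv2.resize(d,(800,571),interpolation=2))
s=robot.sense();print(s["joints"].round(2))
E
```

```text
time: 5.45
tool_pos: [430.9, 198.1, 227.8]
orientation: [-0.0, 1.0, -0.0, -0.001]
force: [-0.5, -0.3, 0.1]
grip_width: 55.4
gripper_force: 0.0
[ 0.17 -0.11  1.87 -0.    1.37 -1.4 ]
```

View pics/crop4.png

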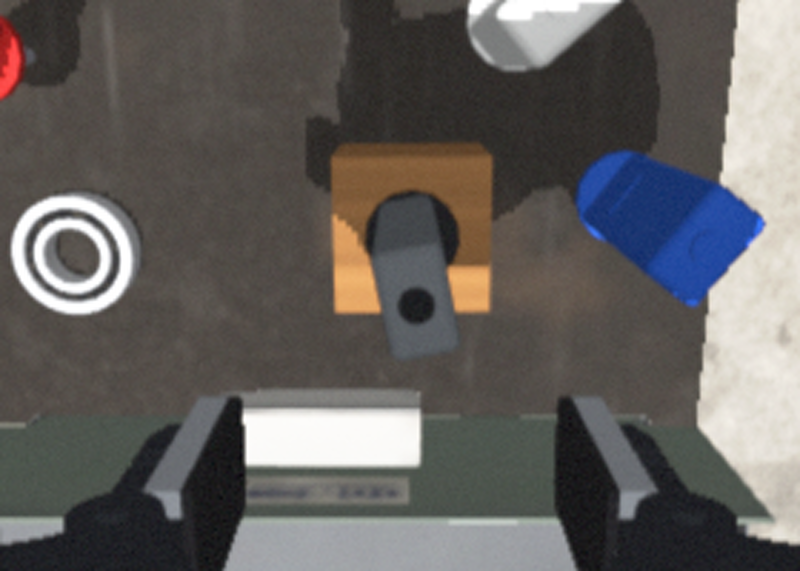

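The pen's top centre (dark hole) is at crop (416,305), with corners about (378,254), (438,244), (458,345) and (398,358). Blue and white are clear of the fingers.

```bash
python3 - <<'E'
from h import *
np.set_printoptions(precision=2,suppress=True)
w=load("w4");a=load("scene0");b=load("side0")
P=lambda x,y,z:onz(w,180+x*.35,100+y*.35,z)
print("pen",P(416,305,152),tri((w,180+416*.35,100+305*.35),(a,245,138.2),(b,338.7,258.7)))
q=[P(378,254,152),P(438,244,152),P(458,345,152),P(398,358,152)]
print(np.array(q),np.mean(q,0))
for i,j in((0,3),(1,2),(1,0),(2,3)): d=q[j]-q[i]; print(np.linalg.norm(d),np.arctan2(d[1],d[0]))
print("holder",[P(x,y,56) for x,y in((332,155),(492,155),(333,313),(491,313))])
E
```

```text
pen [427.85 202.83 152.  ] [429.8  201.72 150.6 ]
[[413.74 192.63 152.  ]
 [411.01 208.56 152.  ]
 [439.23 214.41 152.  ]
 [443.02 197.98 152.  ]] [426.75 203.4  152.  ]
29.760450605241946 0.1806736871762866
28.81888272835865 0.20445882523439457
16.166976879104908 -1.4006805516515912
16.869469794511478 -1.3439261552609802
holder [array([397.38, 173.19,  56.  ]), array([397.3 , 232.62,  56.  ]), array([458.58, 172.38,  56.  ]), array([458.49, 234.06,  56.  ])]
```

```bash
python3 -m jog '[[0.003,0.005,0,0,0,-6],[0.003,0.005,0.03,0,0,-11.5],[0.003,0.005,0.06,0,0,-11.5],[0.003,0.005,0.09,0,0,-11.5],[0.003,0.005,0.11,0,0,-11.5],[0.003,0.005,0.118,0,0,-11.5],[0.003,0.005,0.118,0,0,-11.5]]' 0.3; python3 -m jog '[[0,0,0,0,0,0],[0,0,0,0,0,0],[0,0,0,0,0,0],[0,0,0,0,0,0],[0,0,0,0,0,0],[0,0,0,0,0,0],[0,0,0,0,0,0]]' -1
```

```text
time: 6.2
tool_pos: [427.5, 202.4, 109.4]
orientation: [-0.099, 0.995, -0.0, -0.001]
force: [0.1, -0.6, 0.6]
grip_width: 55.2
gripper_force: 0.0
time: 6.9
tool_pos: [429.2, 203.6, 111.7]
orientation: [-0.1, 0.995, -0.0, 0.001]
force: [0.0, -0.9, 6.4]
grip_width: 19.6
gripper_force: 59.0
```

```bash
python3 -m jog '[[0,0,-0.01,0,0,0],[0,0,-0.025,0,0,0],[0,0,-0.045,0,0,0],[0,0,-0.07,0,0,0],[0,0,-0.1,0,0,0],[0,0,-0.13,0,0,0],[0,0,-0.16,0,0,0],[0,0,-0.16,0,0,0],[0,0,-0.16,0,0,0],[0,0,-0.16,0,0,0]]'
python3 - <<'E'
from h import *
grab("side","s5");grab("scene","c5")
s=robot.sense();t=s["tool_pos"]; M=R.from_quat(s["orientation"]).as_matrix(); print(M.round(3))
a=[]
for n in("c5","s5"):
    d=load(n); print(n,[np.round(proj(d,t+M@[0,0,k]),1) for k in(-19-22,0,53+46)]); u,v=map(int,proj(d,t+M@[0,0,30])); a.append(cv2.resize(d["color"][v-50:v+50,u-33:u+33,::-1],(396,600),interpolation=2)); print(u-33,v-50)
cv2.imwrite("pics/crop5.png",np.hstack(a))
E
```

```text
time: 7.9
tool_pos: [427.0, 203.4, 268.7]
orientation: [-0.1, 0.995, -0.0, -0.002]
force: [-0.0, -0.4, -1.5]
grip_width: 19.2
gripper_force: 58.7
[[-0.98  -0.199 -0.003]
 [-0.199  0.98  -0.001]
 [ 0.003  0.    -1.   ]]
c5 [array([235. ,  72.8]), array([236.8,  91.3]), array([240.8, 131.9])]
205 54
s5 [array([340.9, 186.5]), array([340.3, 207.7]), array([339.2, 251.7])]
306 172
```

View pics/crop5.png

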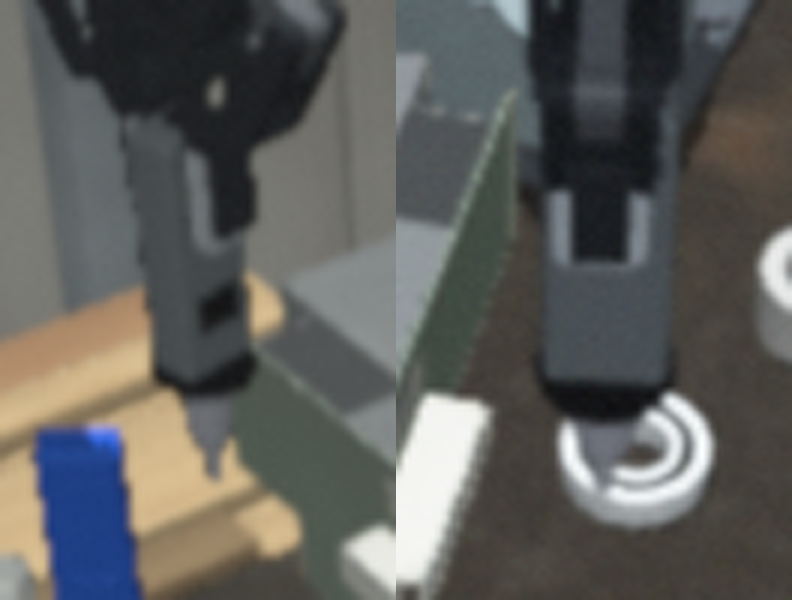

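The pen is held straight. Its tip is at scene (241,133.7) and side (340.5,252.8), close to prediction. I'll work out the tip offset and the goal pose.

```bash
cat > goal.py <<'E'
from h import *
np.set_printoptions(precision=4,suppress=True)
yaw=-0.145; stud=np.array([498,-233,91.]); 
n=R.from_euler("z",yaw).apply([-np.sin(np.radians(20)),0,np.cos(np.radians(20))])
yv=R.from_euler("z",yaw).apply([0,1,0]); z=-n; x=np.cross(yv,z); G=np.c_[x,yv,z]
def goal(off,gap,st=stud):
    s=robot.sense();M=R.from_quat(s["orientation"]).as_matrix()
    p=st+n*gap-G@off
    print("shift mm",M.T@(p-s["tool_pos"]),"turn deg",np.degrees(R.from_matrix(M.T@G).as_rotvec()),"goal",p)
E
python3 - <<'E'
from goal import *
s=robot.sense();M=R.from_quat(s["orientation"]).as_matrix()
tip=tri((load("c5"),241,133.7),(load("s5"),340.5,252.8))
off=M.T@(tip-s["tool_pos"]);print(tip,off,n)
goal(np.array([0,0,101.]),40)
E
```

```text
[425.2683 201.801  166.1299] [  1.6778  -1.1588 102.4222] [-0.3384  0.0494  0.9397]
shift mm [  62.664  -425.3821   45.2137] turn deg [  3.4308 -19.9899  19.6134] goal [ 450.2812 -226.0319  223.4967]
```

```bash
python3 -m jog '[[0.005,-0.03,0,0.5,-3,3],[0.01,-0.075,0,1,-6,6],[0.018,-0.122,0,1.7,-10,9.8],[0.026,-0.17,0,2.4,-14,13.8],[0.034,-0.215,0,3,-17.5,17.2],[0.042,-0.26,0,3.4,-20,19.6],[0.05,-0.305,0,3.4,-20,19.6],[0.056,-0.35,0,3.4,-20,19.6],[0.06,-0.395,0,3.4,-20,19.6],[0.0627,-0.4254,0,3.4,-20,19.6]]'; python3 -m jog '[[0,0,0,0,0,0],[0,0,0,0,0,0]]'
python3 - <<'E'
from goal import *
for c in("side","scene","wrist"): grab(c,c[0]+"6")
off=np.array([0.8,-0.6,101.5])
goal(off,40)
s=robot.sense();t=s["tool_pos"];M=R.from_quat(s["orientation"]).as_matrix();print(M@[0,0,1.])
a=[]
for c,h in(("scene6"[0]+"6",60),("s6",60)): pass
E
ls pics
```

```text
time: 9.0
tool_pos: [450.5, -228.5, 269.0]
orientation: [0.073, 0.982, -0.012, 0.174]
force: [-0.2, -0.2, -0.1]
grip_width: 19.1
gripper_force: 59.2
time: 9.2
tool_pos: [450.7, -225.6, 268.9]
orientation: [0.072, 0.982, -0.011, 0.174]
force: [0.3, 0.0, -0.8]
grip_width: 19.2
gripper_force: 59.3
shift mm [15.8621 -1.1815 42.7148] turn deg [0.1587 0.1486 0.0542] goal [ 450.9426 -225.5221  224.2401]
[ 0.3412 -0.047  -0.9388]
c2.npy
c2.png
c5.npy
c5.png
crop1.png
crop2.png
crop3.png
crop4.png
crop5.png
s2.npy
s2.png
s5.npy
s5.png
s6.npy
s6.png
scene0.npy
scene0.png
side0.npy
side0.png
w1.npy
w1.png
w3.npy
w3.png
w4.npy
w4.png
w6.npy
w6.png
wrist0.npy
wrist0.png
```

```bash
python3 -m jog '[[0.008,0,0.01,0,0,0],[0.016,-0.001,0.025,0,0,0],[0.016,-0.001,0.045,0,0,0],[0.016,-0.001,0.06,0,0,0],[0.016,-0.001,0.071,0,0,0],[0.016,-0.001,0.071,0,0,0],[0.016,-0.001,0.071,0,0,0]]'
python3 - <<'E'
from goal import *
for c in("scene","side","wrist"): grab(c,c+"7")
off=np.array([0.8,-0.6,101.5]); goal(off,12)
s=robot.sense();t=s["tool_pos"];M=R.from_quat(s["orientation"]).as_matrix();tip=t+M@off
a=[]
for n,(w,h,k) in(("scene7",(44,66,9)),("side7",(44,66,9))):
    d=load(n);u,v=map(int,np.round(proj(d,tip)));a.append(cv2.resize(d["color"][v-h+22:v+22,u-w//2:u+w//2,::-1],(w*9,h*9),interpolation=2))
    print(n,u-w//2,v-h+22,"tip",np.round(proj(d,tip),1),"stud",np.round(proj(d,stud),1))
cv2.imwrite("pics/crop7.png",np.hstack(a))
E
```

```text
time: 10.05
tool_pos: [460.6, -227.8, 198.2]
orientation: [0.071, 0.982, -0.012, 0.175]
force: [-0.0, -0.7, -1.5]
grip_width: 19.3
gripper_force: 59.3
shift mm [1.1191 1.4843 0.9357] turn deg [0.0268 0.2686 0.0121] goal [ 460.4186 -226.9058  197.9287]
scene7 389 221 tip [410.6 265.1] stud [410.3 268.3]
side7 331 86 tip [353.3 130.3] stud [351.8 134.7]
```

View pics/crop7.png

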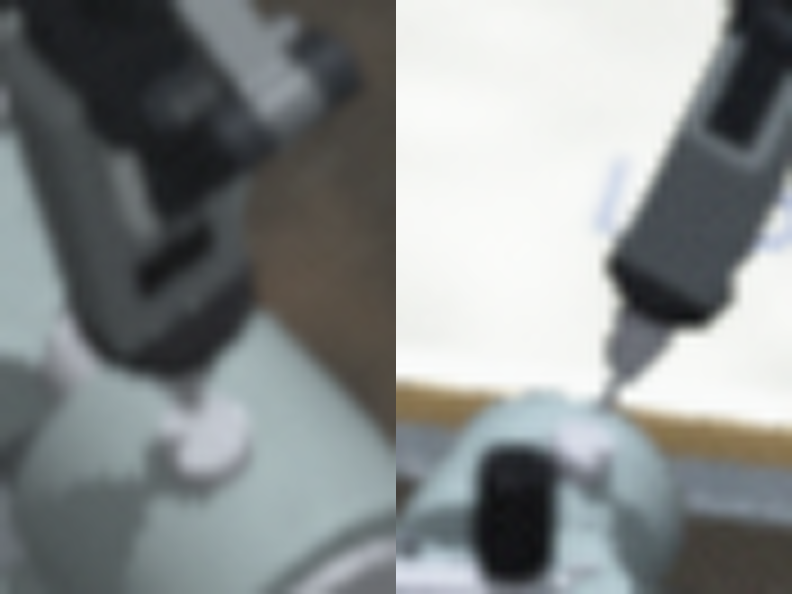

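Tip at scene (410.3,266) and side (354.4,130.7); stud face centre at scene (411.8,268.8) and side (351.9,134.9).

```bash
python3 - <<'E'
from goal import *
a=load("scene7");b=load("side7");w=load("w3")
s=robot.sense();t=s["tool_pos"];M=R.from_quat(s["orientation"]).as_matrix()
tip=tri((a,410.3,266),(b,354.4,130.7)); st=tri((a,411.8,268.8),(b,351.9,134.9))
print(tip,st,"d tool",M.T@(st-tip),"vs model d",M.T@(stud-t-M@[.8,-.6,101.5]))
print(onz(a,411.8,268.8,91),onz(b,351.9,134.9,91),onz(a,411,268.5,91),onz(w,140+175*.3,130+210*.3,91))
print("tip off",M.T@(tip-t))
E
```

```text
[ 492.8358 -234.7417  103.0046] [ 498.9659 -234.9777   89.772 ] d tool [-1.1383  0.6452 14.5266] vs model d [ 1.6512  1.4314 12.9304]
[ 499.3985 -235.4839   91.    ] [ 497.5807 -232.2546   91.    ] [ 498.757  -234.1199   91.    ] [ 498.4423 -233.2729   91.    ]
tip off [  2.8506  -1.6321 101.4849]
```

```bash
python3 -m jog '[[0,0.001,0.003,0,0,0],[0,0.001,0.006,0,0,0],[0,0.001,0.009,0,0,0],[0,0.001,0.011,0,0,0],[0,0.001,0.011,0,0,0],[0,0.001,0.011,0,0,0]]'; python3 -m jog '[[0,0,0.002,0,0,0],[0,0,0.004,0,0,0],[0,0,0.004,0,0,0],[0,0,0.004,0,0,0]]'; python3 - <<'E'
from goal import *
F=[]
for i in range(6):
    F.append(robot.sense()["force"]@n); robot.grab_frame("wrist")
print(np.array(F)); goal(np.array([.8,-.6,101.5]),0)
E
```

```text
time: 10.8
tool_pos: [464.5, -227.6, 187.7]
orientation: [0.071, 0.982, -0.012, 0.175]
force: [-0.3, -0.3, -0.7]
grip_width: 19.3
gripper_force: 59.3
time: 11.2
tool_pos: [466.0, -228.0, 184.3]
orientation: [0.071, 0.982, -0.012, 0.175]
force: [-0.8, 0.8, 1.5]
grip_width: 19.1
gripper_force: 59.6
[1.7224 1.2029 2.1089 0.7735 1.5511 1.2576]
shift mm [ 0.6224  0.2572 -2.7931] turn deg [ 0.0724  0.2079 -0.0124] goal [ 464.4798 -227.4989  186.6524]
```

```bash
python3 -m jog '[[0,0,0.001,0,0,0],[0,0,0.002,0,0,0],[0,0,0.002,0,0,0],[0,0,0.002,0,0,0]]'; python3 - <<'E'
from goal import *
F=[]
for i in range(15):
    F.append(robot.sense()["force"]@n); robot.grab_frame("scene")
print(np.mean(F),np.std(F)); goal(np.array([.8,-.6,101.5]),0)
c,s=grab("scene","scene8"),grab("side","side8")
E
```

```text
time: 11.9
tool_pos: [466.6, -228.1, 182.3]
orientation: [0.071, 0.982, -0.012, 0.175]
force: [-1.0, 0.9, 2.6]
grip_width: 19.1
gripper_force: 59.7
2.128256380990891 0.5243241638912208
shift mm [ 0.5297  0.2292 -4.8848] turn deg [ 0.08    0.1962 -0.0154] goal [ 464.4798 -227.4989  186.6524]
```

```bash
python3 -m jog '[[0,0,0.001,0,0,0],[0,0,0.0015,0,0,0],[0,0,0.0015,0,0,0],[0,0,0.0015,0,0,0],[0,0,0.0015,0,0,0]]'; python3 - <<'E'
from goal import *
F=[]
for i in range(15):
    F.append(robot.sense()["force"]); robot.grab_frame("scene")
F=np.array(F);print((F@n).mean(),G.T@F.mean(0)); goal(np.array([.8,-.6,101.5]),0)
s=robot.sense();t=s["tool_pos"];M=R.from_quat(s["orientation"]).as_matrix()
# lever check: black knob pixels still near expected place in side view
d=robot.grab_frame("side");u,v=map(int,proj(d,[498,-151,126]));g=d["color"][v-14:v+14,u-14:u+14].max(2)<45;y,x=np.nonzero(g);print("knob px",x.mean()+u-14,y.mean()+v-14,"pred",u,v,len(x))
E
```

```text
time: 13.25
tool_pos: [467.1, -228.1, 180.8]
orientation: [0.071, 0.982, -0.012, 0.175]
force: [-0.6, -0.7, 2.8]
grip_width: 19.5
gripper_force: 59.8
2.5432521178392093 [-0.3803 -0.8384 -2.5433]
shift mm [ 0.4839  0.1998 -6.4141] turn deg [ 0.0828  0.1912 -0.014 ] goal [ 464.4798 -227.4989  186.6524]
knob px 343.9550561797753 142.74157303370788 pred 344 141 89
```

```bash
python3 -c "
from rig import robot
print(robot.job_done())"
```

```text
the job is handed in; nothing more can be done
None
```

I handed the job in with the lever at idle and the pen held square on the stud. By force readings the tip is pressed in about 6 mm (roughly 3.6 N once the pen's weight is added back). The hand-in returned no verdict, so I can't say whether it passed.

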